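# Set the minutes on a press-to-turn thumbwheel timer and start it

## Task

Set the bench timer to 6 minutes: with a fingertip push its black numbered wheel down in its slot to free it, roll it while it is held down, in as many strokes as it takes, and let it come up so that it locks with the 6 on top. Only then press the green start button all the way down and let go. Press gently, and leave the things round the timer where they are.

Things in the scene. Friction and masses are not known exactly. Their poses are not given: they have to be found in the camera images.
- timer: Grey timer, a box 132 (x) by 110 (y) mm, top 84 mm above the bench, screwed down. Origin: centre of its underside, on the bench; x points away from its slatted front, y to the button side, z up. The black wheel stands out of a slot of 106 (x) by 36 (y) mm centred at x = 0, y = -18 mm; the green button is at x = 0, y = +32 mm. Lugs on the bench reach to x = +-78 mm.
- wheel_top (a point): Topmost point of the wheel's rim while the wheel is up, fixed in the timer (axes as the timer's): x = 0, y = -18 mm, 110 mm above the bench. The wheel has radius 50 mm, width 30 mm and a rubber rim; its axle lies along the timer's y, 50 mm below this point when up. It stands 26 mm out of the case.
- minute_wheel (a joint): Turn of the wheel in rad. White figures 0 to 9 run round the rim, one every 0.628 rad (31.4 mm of rim); figure n is on top at n x 0.628, so 6 is at 3.770. It grows as the top of the rim rolls towards the timer's +x. End stops half a step below 0 and above 9. Starts at 2, 3 or 4. Pushed down and free, it has hardly any friction and rolls along with a moving fingertip.
- wheel_press (a joint): How far the wheel is pushed down, m: 0 at rest (up, locked), 0.0115 at its hard stop; the spring pushes back with 3 N at rest, 12 N at the stop. From about 0.006 down a toothed lock is clear and the wheel turns freely; higher up it is held, and let up between two figures it is centred on the nearest one by the lock.
- start_button_top (a point): Centre of the top of the green round push button, 28 mm in diameter, in a black collar of 44 mm, on the case beside the wheel (50 mm from the wheel's middle, towards the timer's y), 94 mm above the bench when out.
- start_button (a joint): Travel of the button in m: 0 out, 0.006 fully down (spring, 5 N at the bottom). It springs back.
- masking_tape: Roll of masking tape, 70 mm across, 20 mm high, lying flat behind the timer; bystander. Origin: centre of its underside.
- flux_jar: White jar with a black cap, 53 mm across, 64 mm high, standing beside the timer's far left corner; bystander. Origin: centre of its underside.
- key_fob: Black moulded key fob, 34 by 58 by 27 mm, lying to the right of the timer; bystander. Origin: centre of its underside.

How it is judged:
By the outcome, as a careful person would: the job done as asked, in the order asked, and still so for the second after the job is handed in, with the robot touching nothing.
It also fails if it takes over 64 s, if anything falls off the work surface, if the arm or the gripper's body presses on something with over 40 N, if the wrist force passes 120 N, or if a joint passes its speed limit or range.

## Robot

A 6-joint arm with a two-finger parallel gripper is mounted at the origin on a cart in front of the work surface, level with it; the furniture and walls round the work are solid. World frame = base frame: x ahead of the robot, y to its left, z up, the work surface at z = 0. Lengths are in m, angles in degrees, forces in N, time in s.
With the tool pointing down it reaches from about 0.375 to 0.75 m from the base axis. Payload 9 kg.
Tool frame: the origin (TCP) lies where the fingers leave the gripper's body, on its centre line; the fingertips stand 73 mm ahead of it and the grasp point (between the pads) lies 54 mm ahead of it (robot.tip_reach is the distance from the TCP to the fingertips, in m); z points along the fingers, y is the direction in which the jaws open and shut (so a half turn about z gives the same grasp; the last joint's range is limited). The gripper opens to 85 mm and grips with 20 to 120 N. Pads are 22 mm wide; open, the fingers measure 114 mm over their backs; the gripper's body (76 mm by 85 mm) begins 54 mm behind the grasp point. The pads swing forward as they close: fully open they stand 13 mm farther back than shut.
Start: joints at [-77.905, 5.964, 5.575, 89.605, 0, 77.527], TCP at [0.249, -0.546, 0.304] pointing down, gripper open.
Joint ranges: [-171.21, 171.21], [-48.23, 106.86], [-62.78, 66.21], [-105.2, 120.99], [-86.42, 89.51], [-180, 180]. Speed limits (degrees/s): [127.2, 127.2, 147.25, 180, 180, 180].

## Interface

Orientations are given as [roll, pitch, yaw] about the fixed x, y, z axes, in that order (R = Rz(yaw) Ry(pitch) Rx(roll)).
In Python, from plant import robot gives the robot as it stands. Calls block until the motion is done:
- robot.move_pose(position, orientation): joint-space move of the TCP to a pose.
- robot.line_to(position, vel=0.15, rotation=None, guard=None): straight line of the TCP; rotation=None keeps the orientation; vel is the mean speed in m/s. With guard (N) it stops when the force on the tool has changed by that much, and returns True; else False.
- robot.goto_joints(angles): joint-space move.
- robot.set_gripper(opening): finger opening in m; the grip force is fixed at half the most; returns when the fingers have stopped.
- robot.pause(seconds).
- robot.ik(position, orientation): joint angles nearest the present ones, or None.
- robot.observe(): the state.
- robot.grab_frame(name): name is "scene" or "top"; returns the picture (420x560x3 uint8, blue, green, red); there is no depth.
- robot.get_calibration(name): a dict with "vertical_fov" (degrees; the focal length in pixels is half the picture's height over the tangent of half this angle, whatever the lens; pixels are square), "cx", "cy" (the principal point, pixels), "k1" (the pictures are not rectified: a ray, as slopes to the right and down, at radius r is drawn at 1 + k1 r^2 times it, then the intrinsics apply), "rvec" (rotation vector, rad) and "tvec" (3), from world to camera coordinates, as OpenCV has them. Camera axes: x right, y down, z forward; pixel columns grow to the right and rows downward; lengths in m; the calibration is good to about 2 mm. A picture is of the moment at which its call begins. get_calibration takes no time and is no camera call.
A pose or a line that the arm cannot do raises robot.IKError and nothing moves.
- robot.job_done(): hands the job in, once; it reports no verdict.
The state is a dict: "time": time; "q": joint angles; "qvel": joint speeds; "joint_torque": joint torques, N m; "tool_pos": TCP position; "tcp_rot": TCP orientation; "ft_force": force on the tool from outside, world axes, zero at the start; "torque": the same for the moment, N m; "gripper_width": finger opening in m.
Only numpy, scipy, OpenCV 4.12 (cv2) and the standard library are available. Lean on these libraries where they do the work, as an engineer would, in place of code of your own. Each camera call takes 0.05 s, during which the arm holds its last target.

## Working session

There is one attempt and no reset: what is moved stays moved. The work goes in short steps, each a Python script; the robot and the scene stay as the last script left them, time stands still between calls to the robot, and variables do not carry over. Pictures are saved under pics/ and viewed, and the job is handed in when it is done.

```bash
ls; mkdir -p pics; python3 - <<'E'
from plant import robot
import cv2
for n in("scene","top"):
    cv2.imwrite(f"pics/{n}0.png",robot.grab_frame(n)); print(n,robot.get_calibration(n))
print(robot.observe(), robot.tip_reach)
E
```

```text
pics
scene {'vertical_fov': 49.29555182735369, 'cx': 283.7735275108584, 'cy': 209.99915251753492, 'k1': -0.133639123807767, 'rvec': array([ 2.23173433, -0.5297757 ,  0.24066712]), 'tvec': array([-0.66744768,  0.0923234 ,  0.90550531])}
top {'vertical_fov': 53.81944140565367, 'cx': 278.23876018450426, 'cy': 206.6415455595677, 'k1': -0.10428874820564416, 'rvec': array([ 2.15959544, -2.1523854 ,  0.14229177]), 'tvec': array([-0.28455073,  0.61682465,  0.85467593])}
{'time': 0.1, 'q': array([-7.79052324e+01,  5.99758472e+00,  5.53289814e+00,  8.96041975e+01,
       -1.03699436e-03,  7.75272087e+01]), 'qvel': array([-0.01601372, -0.14601914,  0.095255  , -0.01737377, -0.04077892,
        0.00118174]), 'joint_torque': array([ 5.81977671e-03, -5.58207142e+01,  5.04720032e+01,  1.31335229e-02,
       -2.23805587e-04, -1.62322380e-06]), 'tool_pos': array([ 0.24942542, -0.54547484,  0.30318891]), 'tcp_rot': array([-1.79932518e+02, -1.38647893e-02,  2.45675513e+01]), 'ft_force': array([-0.23945018,  1.00389444, -0.0284952 ]), 'torque': array([-0.01650975,  0.02392876, -0.03440118]), 'gripper_width': 0.08528296609989623} 0.0726
```

View pics/scene0.png

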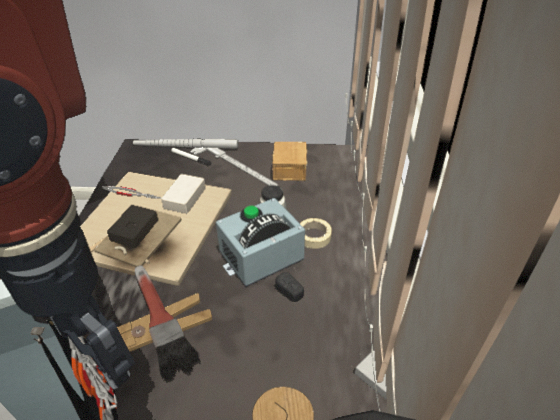

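View pics/top0.png

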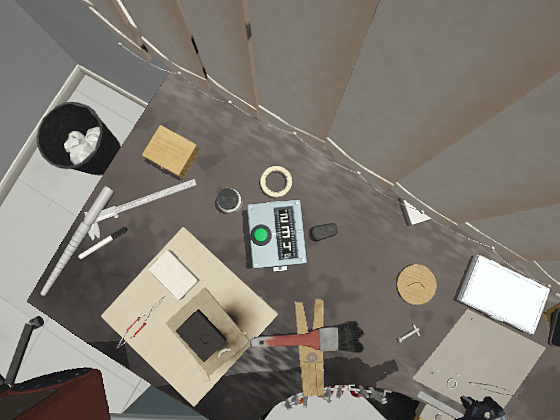

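```bash
cat > h.py <<'E'
from plant import robot
import cv2, numpy as np
def cal(n):
    c=robot.get_calibration(n); f=210/np.tan(np.radians(c['vertical_fov']/2))
    R=cv2.Rodrigues(np.array(c['rvec']))[0]; return c,f,R,np.array(c['tvec'])
def ray(n,u,v):
    c,f,R,t=cal(n); d=np.array([(u-c['cx'])/f,(v-c['cy'])/f]); 
    s=d.copy()
    for _ in range(30): s=d/(1+c['k1']*(s@s))
    return -R.T@t, R.T@np.array([s[0],s[1],1])
def onz(n,u,v,z):
    o,d=ray(n,u,v); return o+d*(z-o[2])/d[2]
def proj(n,p):
    c,f,R,t=cal(n); q=R@np.array(p)+t; s=q[:2]/q[2]; s=s*(1+c['k1']*(s@s)); return s*f+[c['cx'],c['cy']]
def tri(a,b):
    (o1,d1),(o2,d2)=a,b
    s=np.linalg.lstsq(np.c_[d1,-d2],o2-o1,rcond=None)[0]
    p,q=o1+s[0]*d1,o2+s[1]*d2; return (p+q)/2,np.linalg.norm(p-q)
def green(im):
    b,g,r=[im[...,i].astype(int) for i in range(3)]
    m=((g>r+60)&(g>b+40)).astype(np.uint8)
    n,l,s,c=cv2.connectedComponentsWithStats(m); k=1+np.argmax(s[1:,4]); return c[k],s[k]
E
python3 - <<'E'
from h import *
t=cv2.imread("pics/top0.png"); s=cv2.imread("pics/scene0.png")
gt,st=green(t); gs,ss=green(s); print(gt,st,gs,ss)
print(onz("top",*gt,.094),onz("scene",*gs,.094),tri(ray("top",*gt),ray("scene",*gs)))
cv2.imwrite("pics/t1.png",cv2.resize(t[180:290,210:350],None,fx=5.4,fy=5.4,interpolation=cv2.INTER_CUBIC))
cv2.imwrite("pics/s1.png",cv2.resize(s[175:305,205:345],None,fx=4.5,fy=4.5,interpolation=cv2.INTER_CUBIC))
E
```

```text
[260.50675676 234.41216216] [254 228  14  14 148] [250.82857143 211.30714286] [244 206  15  12 140]
[ 0.55423274 -0.24678556  0.094     ] [ 0.55326974 -0.247145    0.094     ] (array([ 0.55389184, -0.24663497,  0.09342768]), np.float64(0.0007939614392492242))
```

View pics/t1.png

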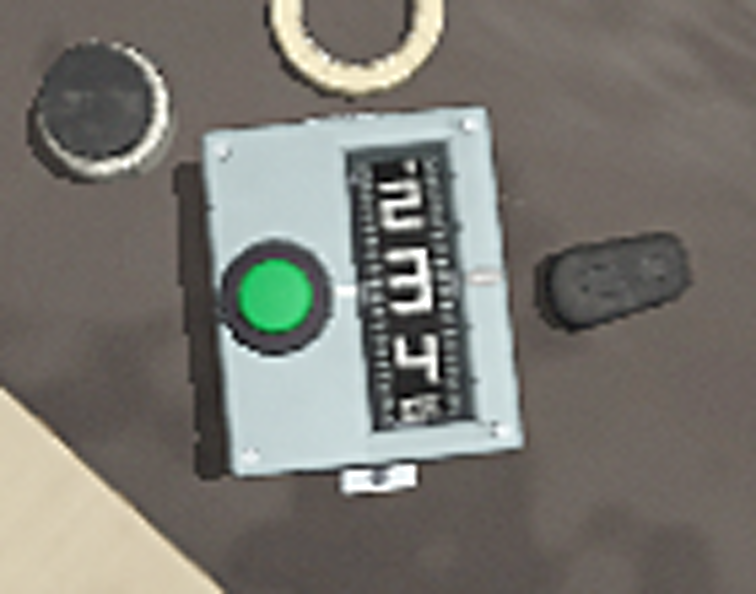

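View pics/s1.png

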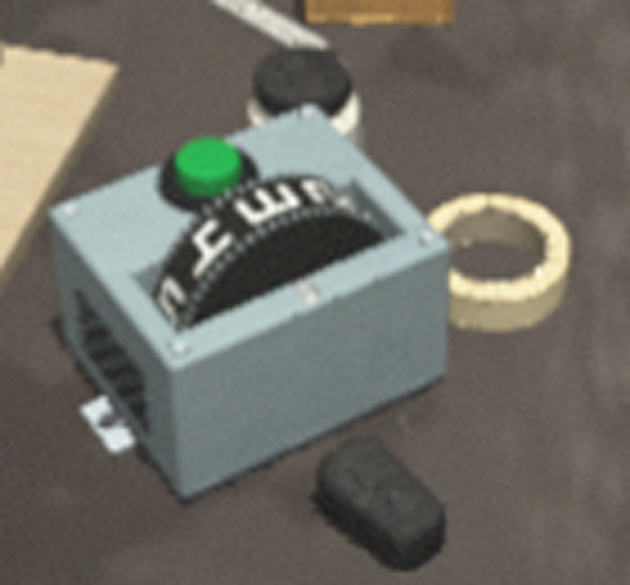

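The wheel now shows 3 on top (at about 408,280 in the top crop). 4 and 5 lie towards the slatted front, so it needs three steps towards the timer's +x. The button is at (260.5, 234.4) in the top view. Next is the timer's yaw, from the case corners.

```bash
cat >> h.py <<'E'
def frame(t):
    hsv=cv2.cvtColor(t,cv2.COLOR_BGR2HSV)
    m=((hsv[...,0]>80)&(hsv[...,0]<110)&(hsv[...,1]>18)&(hsv[...,2]>120)).astype(np.uint8)
    g=green(t)[0]; roi=np.zeros_like(m); roi[int(g[1])-55:int(g[1])+55,int(g[0])-35:int(g[0])+65]=1; m*=roi
    cs,_=cv2.findContours(m,cv2.RETR_EXTERNAL,cv2.CHAIN_APPROX_NONE); c=max(cs,key=cv2.contourArea)
    return m,cv2.convexHull(c)[:,0]
E
python3 - <<'E'
from h import *
t=cv2.imread("pics/top0.png"); m,h=frame(t)
P=np.array([onz("top",*p,.084)[:2] for p in h],np.float32)
(c,sz,a)=cv2.minAreaRect(P*1000); print("hullrect",c,sz,a)
K=np.array([[203,132],[487,107],[523,447],[232,475]])/5.4+[210,180]-.4
Q=np.array([onz("top",*k,.084)[:2] for k in K]); print(Q.round(4))
print([np.linalg.norm(Q[i]-Q[(i+1)%4]).round(4) for i in range(4)])
ex=(Q[0]+Q[1]-Q[2]-Q[3]); ex/=np.linalg.norm(ex); yaw=np.arctan2(ex[1],ex[0]);print("yaw",np.degrees(yaw),"c",Q.mean(0))
b=onz("top",*green(t)[0],.094)[:2]; R=np.array([[np.cos(yaw),-np.sin(yaw)],[np.sin(yaw),np.cos(yaw)]])
print("button in timer",R.T@(b-Q.mean(0)))
W=b+R@[0,-.05]; print("wheel",W, Q.mean(0)+R@[0,-.018])
print(R)
for z in(.11,): print(proj("top",[*W,z]),proj("scene",[*W,z]))
for y in (yaw,yaw+np.pi/2,yaw-np.pi/2,yaw+np.pi): print(np.degrees(y),robot.ik([*W,.25],[180,0,np.degrees(y)]))
E
```

```text
hullrect (524.1685180664062, -282.36566162109375) (64.07227325439453, 109.3241195678711) 6.4075188636779785
[[ 0.6173 -0.2184]
 [ 0.6273 -0.3268]
 [ 0.4984 -0.3399]
 [ 0.4877 -0.2308]]
[np.float64(0.1088), np.float64(0.1295), np.float64(0.1096), np.float64(0.1302)]
yaw 5.641649984792645 c [ 0.55765456 -0.27898019]
button in timer [-0.00024032  0.03237507]
wheel [ 0.55914805 -0.29654337] [ 0.55942408 -0.296893  ]
[[ 0.9951562  -0.09830633]
 [ 0.09830633  0.9951562 ]]
[285.35545563 231.51612467] [264.37806272 219.68709787]
5.641649984792645 [-39.75498262  11.49643257   6.02084159  84.52440902   0.
 134.60336739]
95.64164998479264 [-39.75498262  11.49643257   6.02084159  84.52440902   0.
  44.60336739]
-84.35835001520736 [ -39.75498262   11.49643257    6.02084159   84.52440902    0.
 -135.39663261]
185.64164998479265 [-39.75498262  11.49643257   6.02084159  84.52440902   0.
 -45.39663261]
```

```bash
cat >> h.py <<'E'
W=np.array([.5592,-.2966]); YAW=5.64; ex=np.array([.99516,.0983]); B=np.array([.55423,-.24679])
ORI=[180,0,YAW]
def P(dx,z): return [*(W+ex*dx),z]
def tcp(): return robot.observe()['tool_pos']
E
python3 - <<'E'
from h import *
robot.set_gripper(0.0); robot.move_pose(P(0,.25),ORI)
robot.line_to(P(0,.110+.0726+.012),vel=.1)
robot.pause(.3); f0=robot.observe()['ft_force']
hit=robot.line_to(P(0,.110+.0726-.004),vel=.015,guard=2.5)
o=robot.observe(); print(hit,o['tool_pos'],o['tool_pos'][2]-.0726,o['ft_force']-f0,o['tcp_rot'],o['gripper_width'],o['time'])
cv2.imwrite("pics/s2.png",cv2.resize(robot.grab_frame("scene")[120:320,180:380],None,fx=3,fy=3,interpolation=cv2.INTER_CUBIC))
E
```

```text
True [ 0.5590579  -0.29641916  0.18118682] 0.10858681554480598 [0.80883557 0.31388218 3.52690377] [-1.79966618e+02  2.48663387e-02  5.64249371e+00] 0.0001553406703229931 4.1667
```

View pics/s2.png

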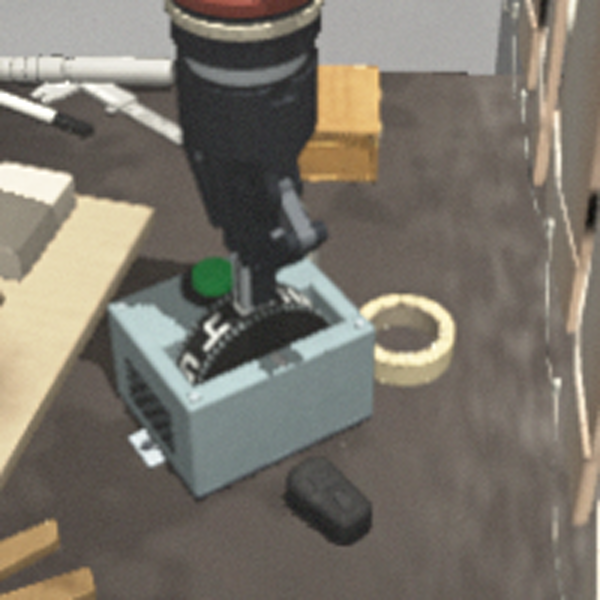

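```bash
cat >> h.py <<'E'
ZT=.18185
def look(n,name):
    im=robot.grab_frame(n); r=(slice(180,290),slice(210,350)) if n=="top" else (slice(175,305),slice(205,345))
    cv2.imwrite(name,cv2.resize(im[r],None,fx=4.5,fy=4.5,interpolation=cv2.INTER_CUBIC))
def stroke(a,b,p=.0095):
    robot.line_to(P(a,ZT+.006),vel=.1); robot.pause(.2); f0=robot.observe()['ft_force']
    def rep(s):
        o=robot.observe(); print(s,o['time'].__round__(2),((o['tool_pos'][:2]-W)@ex*1000).round(2),((ZT-o['tool_pos'][2])*1000).round(2),(o['ft_force']-f0).round(1))
    if robot.line_to(P(a,ZT-p),vel=.025,guard=16): print("GUARD")
    rep("down"); 
    if robot.line_to(P(b,ZT-p),vel=.03,guard=14): print("GUARD2")
    rep("rolled")
    robot.line_to(P(b,ZT+.006),vel=.04); rep("up")
E
python3 - <<'E'
from h import *
stroke(-.0157,.0157)
robot.line_to(P(.0157,.25),vel=.2); robot.move_pose([.45,-.25,.26],ORI)
look("scene","pics/s3.png"); look("top","pics/t3.png"); print(robot.observe()['time'])
E
```

```text
down 5.5 -15.38 8.53 [-1.5  1.3  9.8]
rolled 6.7 16.66 8.29 [1.8 1.8 9.4]
up 7.24 15.54 -5.52 [-0.1 -0.3  0.7]
8.4083
```

View pics/t3.png

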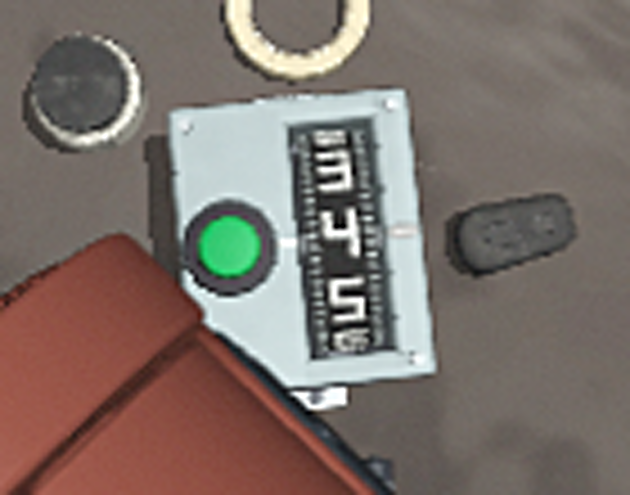

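View pics/s3.png

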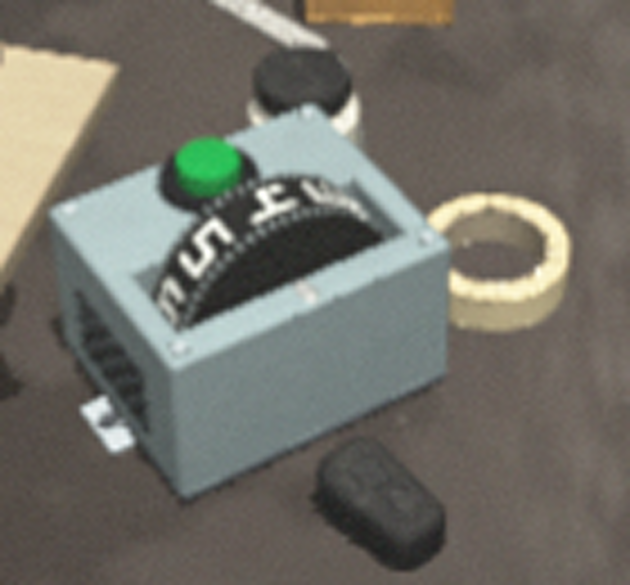

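The 4 is now on top, at the index marks (about 340,235 in the top crop), with 5 next towards the front. The stroke turned exactly one step at about 10 N. I'll do the second and third strokes the same way, then check.

```bash
python3 - <<'E'
from h import *
robot.move_pose(P(-.0157,.22),ORI)
stroke(-.0157,.0157)
robot.line_to(P(.0157,ZT+.012)); robot.line_to(P(-.0157,ZT+.012))
stroke(-.0157,.0157)
robot.line_to(P(.0157,.25),vel=.2); robot.move_pose([.45,-.25,.26],ORI)
look("scene","pics/s4.png"); look("top","pics/t4.png"); print(robot.observe()['time'])
E
```

```text
down 10.38 -15.39 8.54 [-1.8  0.9  9. ]
rolled 11.57 16.61 8.34 [2.8 1.1 8.8]
up 12.12 15.53 -5.45 [ 0.3  0.  -0.1]
down 13.94 -15.4 8.53 [-0.4  2.6  9.2]
rolled 15.14 16.62 8.3 [2.  2.8 7.4]
up 15.68 15.53 -5.49 [-0.2 -0.1 -1. ]
16.8417
```

View pics/t4.png

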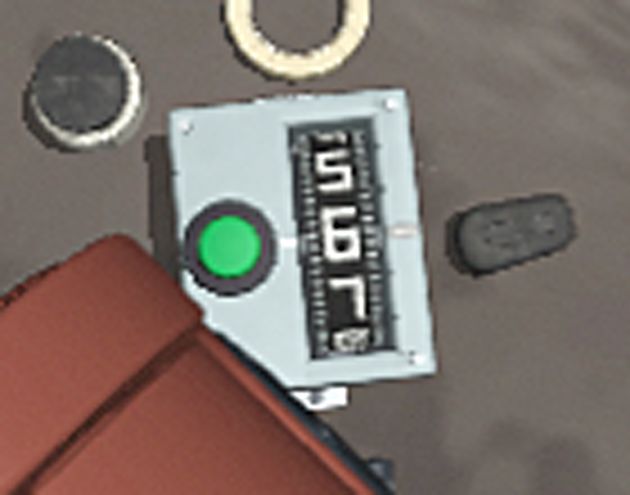

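View pics/s4.png

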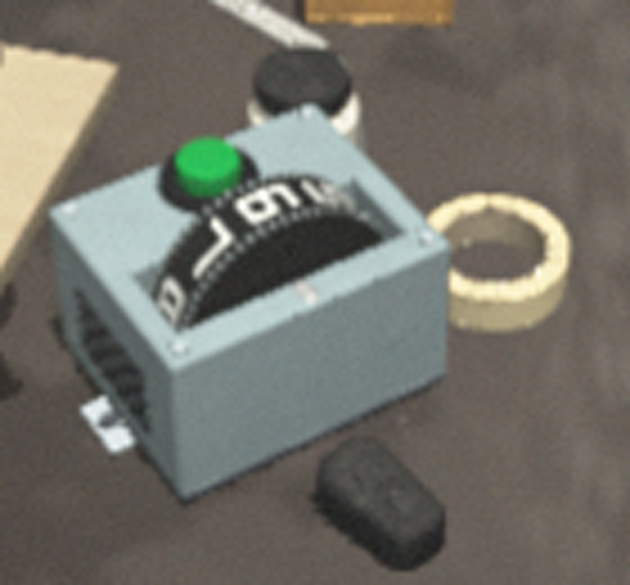

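The 6 is at the index, between 5 and 7 (top crop about 340,232), and the wheel is up and locked. Now the start button.

```bash
python3 - <<'E'
from h import *
zb=ZT-.016
robot.move_pose([*B,.22],ORI); robot.line_to([*B,zb+.006],vel=.08); robot.pause(.3)
f0=robot.observe()['ft_force']
z=zb
for tgt in (.002,-.003,-.006,-.009,-.011):
    g=robot.line_to([*B,zb+tgt],vel=.012,guard=13 if tgt<-.005 else 9); robot.pause(.15)
    o=robot.observe(); print(g,tgt,((zb-o['tool_pos'][2])*1000).round(2),(o['ft_force']-f0).round(1))
    if g or (o['ft_force']-f0)[2]>10: break
look("scene","pics/s5.png")
robot.pause(.3)
robot.line_to([*B,.23],vel=.08); robot.move_pose([.42,-.22,.28],ORI)
look("scene","pics/s6.png"); look("top","pics/t6.png"); print(robot.observe()['time'])
E
```

```text
False 0.002 -2.26 [1.2 1.  3.8]
True -0.003 1.21 [-1.5  1.3  7.2]
21.625
```

View pics/s5.png

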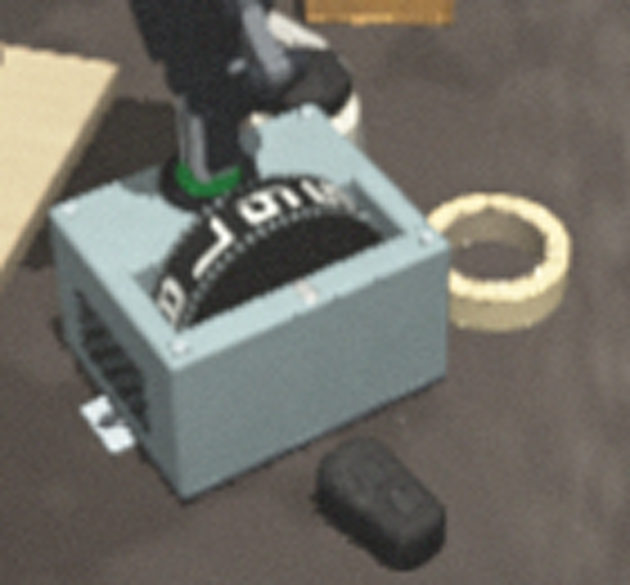

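View pics/t6.png

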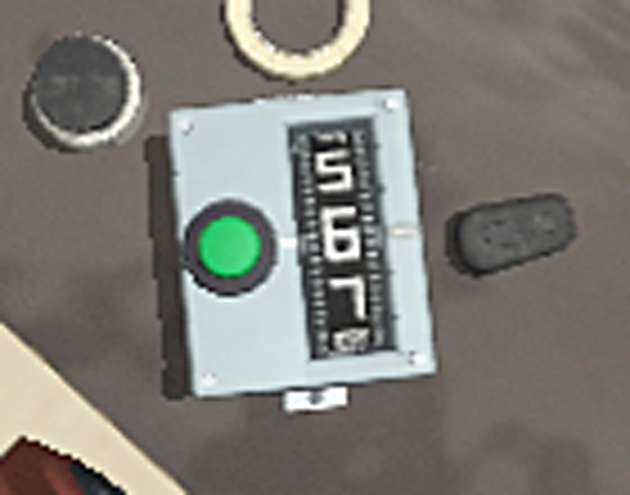

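View pics/s6.png

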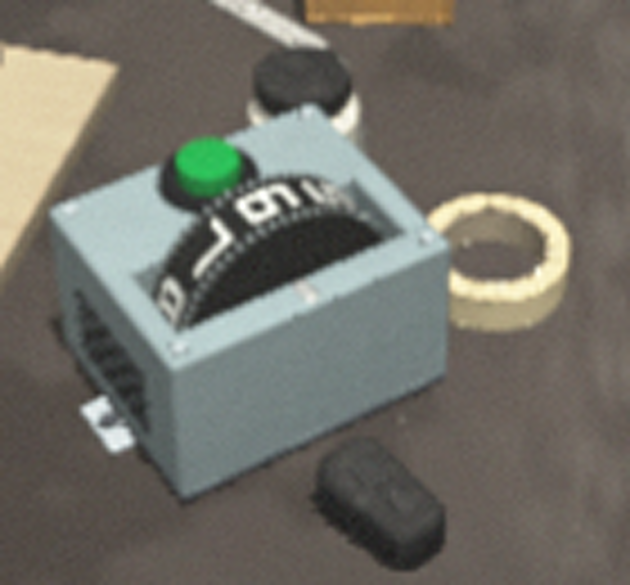

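The push stopped early: 7 N after only about 1–3 mm, and the button doesn't look depressed in the picture. Something else may be touching, such as the finger linkage on the wheel or just force noise. I'll retry with the jaws turned 90°, narrow side to the wheel, averaging the force and checking the moment.

```bash
cat >> h.py <<'E'
def avg(n=8):
    a=[];
    for _ in range(n):
        robot.pause(.03); o=robot.observe(); a.append(np.r_[o['ft_force'],o['torque']])
    return np.mean(a,0),np.std(a,0)
E
python3 - <<'E'
from h import *
zb=ZT-.016; O2=[180,0,YAW+90]
robot.move_pose([*B,.22],O2); robot.line_to([*B,zb+.012],vel=.08); robot.pause(.4)
f0,s0=avg(); print(f0.round(2),s0.round(2),((zb-tcp()[2])*1000).round(2))
for tgt in (.006,.003,.001,-.001,-.003):
    g=robot.line_to([*B,zb+tgt],vel=.012,guard=12)
    f,s=avg(); print(g,tgt,((zb-tcp()[2])*1000).round(2),(f-f0).round(2))
    if g or (f-f0)[2]>8: break
im=robot.grab_frame("scene"); cv2.imwrite("pics/s7.png",cv2.resize(im[165:245,205:305],None,fx=6,fy=6,interpolation=cv2.INTER_CUBIC))
print(robot.observe()['time'])
E
```

```text
[ 0.17 -0.14 -0.14  0.02  0.01  0.01] [0.46 0.64 0.68 0.03 0.04 0.04] -12.01
False 0.006 -6.07 [-0.27  0.06  0.35 -0.02 -0.01 -0.02]
False 0.003 -3.21 [ 0.47 -0.25  2.4  -0.12 -0.15 -0.01]
False 0.001 -1.14 [ 0.95 -0.58  3.53 -0.21 -0.33 -0.01]
False -0.001 0.86 [ 2.17 -1.19  4.78 -0.33 -0.47 -0.  ]
True -0.003 1.2 [-1.55  1.23  7.27  0.22  0.33 -0.  ]
27.5417
```

View pics/s7.png

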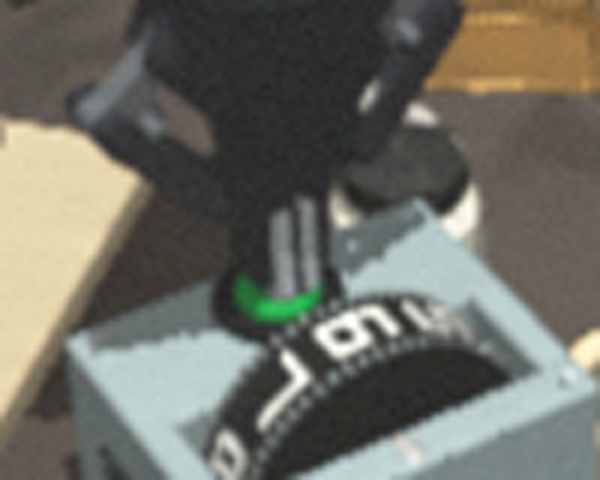

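```bash
python3 - <<'E'
from h import *
im=robot.grab_frame("scene"); t=robot.grab_frame("top"); old=cv2.imread("pics/scene0.png")
s=np.vstack([cv2.resize(i[190:230,215:295],None,fx=7,fy=7,interpolation=cv2.INTER_CUBIC) for i in(old,im)])
cv2.imwrite("pics/cmp.png",s)
for z in(.094,.088): print(proj("scene",[*B,z]))
for i in(old,im):
    b,g,r=[i[...,k].astype(int) for k in range(3)]; m=(g>r+35)&(g>b+25); m[:190]=0;m[235:]=0
    for c in range(241,262): 
        y=np.where(m[:,c])[0]; print(c,(y.min(),y.max()) if len(y) else None,end=' ')
    print()
f,_=avg(); print(f.round(2),tcp())
E
```

```text
[251.21912461 211.04757477]
[251.37092911 213.43559783]
241 None 242 None 243 None 244 (np.int64(209), np.int64(214)) 245 (np.int64(208), np.int64(216)) 246 (np.int64(207), np.int64(216)) 247 (np.int64(206), np.int64(217)) 248 (np.int64(206), np.int64(218)) 249 (np.int64(206), np.int64(218)) 250 (np.int64(205), np.int64(218)) 251 (np.int64(205), np.int64(218)) 252 (np.int64(205), np.int64(218)) 253 (np.int64(206), np.int64(217)) 254 (np.int64(206), np.int64(217)) 255 (np.int64(206), np.int64(216)) 256 (np.int64(207), np.int64(216)) 257 (np.int64(208), np.int64(215)) 258 (np.int64(209), np.int64(213)) 259 None 260 None 261 None 
241 None 242 None 243 None 244 (np.int64(212), np.int64(214)) 245 (np.int64(211), np.int64(216)) 246 (np.int64(212), np.int64(217)) 247 (np.int64(213), np.int64(217)) 248 (np.int64(213), np.int64(218)) 249 (np.int64(214), np.int64(218)) 250 (np.int64(215), np.int64(218)) 251 (np.int64(215), np.int64(218)) 252 (np.int64(215), np.int64(218)) 253 (np.int64(215), np.int64(218)) 254 (np.int64(214), np.int64(217)) 255 (np.int64(214), np.int64(217)) 256 (np.int64(214), np.int64(216)) 257 (np.int64(213), np.int64(215)) 258 (np.int64(213), np.int64(214)) 259 None 260 None 261 None 
[-2.03  0.98  7.08  0.22  0.36 -0.01] [ 0.55440726 -0.24687347  0.16465591]
```

View pics/cmp.png

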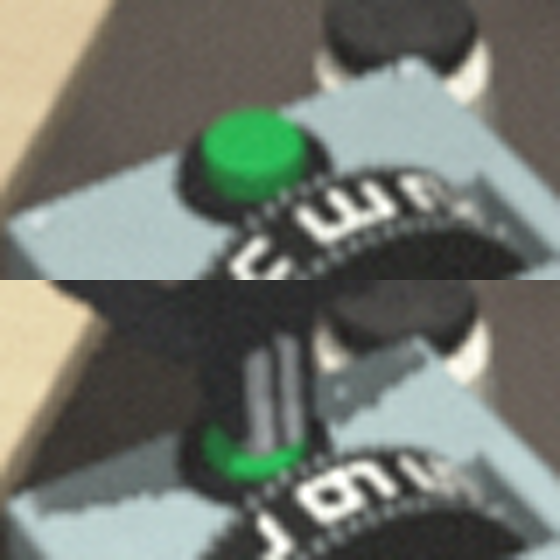

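At the edge columns (244–245) the green rim has dropped about 3 px, against 2.4 px expected for 6 mm, and the button's side wall is gone. So it bottomed at 7 N. That fits 6 mm of spring travel followed by a hard stop. I'll press slightly further to confirm the stop, release and check.

```bash
python3 - <<'E'
from h import *
zb=ZT-.016
x=tcp(); fa,_=avg(4)
for d in (.0004,.0008):
    g=robot.line_to([x[0],x[1],x[2]-d],vel=.01,guard=6); f,_=avg(5); print(g,((zb-tcp()[2])*1000).round(2),f.round(2))
    if f[2]>11: break
robot.line_to([*B,zb+.012],vel=.05); robot.line_to([*B,.23],vel=.1); robot.move_pose([.42,-.22,.28],[180,0,YAW+90])
look("scene","pics/s8.png"); look("top","pics/t8.png"); print(robot.observe()['time'], avg()[0].round(2))
print(green(robot.grab_frame("scene")))
E
```

```text
False 1.21 [ 0.28 -0.49  8.26 -0.03  0.05  0.  ]
False 1.27 [-1.38  0.26 10.96  0.08  0.28  0.02]
30.7167 [-0.    0.16 -0.11  0.01  0.    0.01]
(array([250.82857143, 211.30714286]), array([244, 206,  15,  12, 140], dtype=int32))
```

View pics/t8.png

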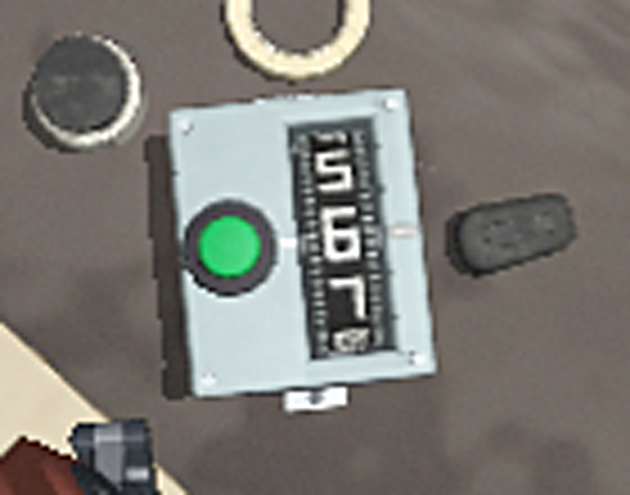

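View pics/s8.png

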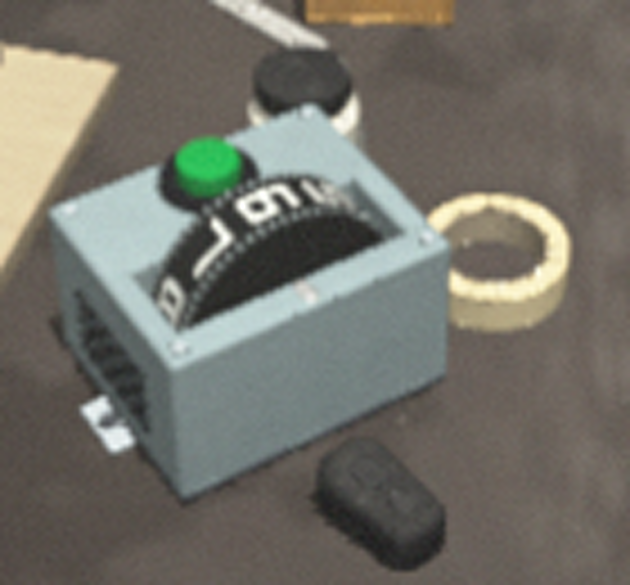

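The 6 is still at the index and the wheel is up. The button is back out, with its centroid exactly where it started, and the bystanders haven't moved.

```bash
python3 - <<'E'
from h import *
robot.job_done(); print(robot.observe()['time'])
E
```

```text
the job is handed in; nothing more can be done
the job is handed in; nothing more can be done
```

The timer is set to 6 minutes and started, and I handed the job in at about 31 s of the 64 s allowed. It started at 3, and I rolled the wheel one figure at a time with the gripper shut, in three pressed strokes of about 31 mm at about 10 N. I then pressed the green button to its stop and let go.

**Last checks:**
- **Wheel:** both cameras show the 6 at the index between 5 and 7, with the wheel up.
- **Button:** it is back out, with its centroid at its starting pixel.
- **Surroundings:** the tape, jar and key fob look unmoved in the pictures. The gripper was clear of everything, with about 0 N on it.

**What disagreed:**
- **First press:** my force guard stopped the first button press early, so I couldn't tell if it had gone all the way down. I pressed again with the gripper turned 90°. It met a hard stop: the force rose to 11 N with no further travel, and the picture showed the button down. So the button was probably pressed twice, both times after the wheel was set.
- **Contact height:** the fingertip met the button about 5 mm higher than the wheel contact had led me to expect. I did not find out why. The spring force and the roughly 6 mm of travel still match a full press.

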